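# Push a sample pot through the spring flap of the drop box

## Robot

A 7-joint arm with a two-finger parallel gripper is mounted at the origin on the work surface. World frame = base frame: x ahead of the robot, y to its left, z up, the work surface at z = 0. Lengths are in mm, angles in rad, forces in N, time in s.
With the tool pointing down it reaches from about 400 to 900 mm from the base axis. Payload 5.6 kg.
Tool frame: the origin (TCP) lies midway between the tips of the shut fingers; the grasp point (between the pads) lies 19 mm behind it; x points along the fingers, y is the direction in which the jaws open and shut, and the axes are right-handed (so a half turn about x gives the same grasp; the last joint's range is limited). The gripper opens to 92 mm and grips with 3 to 60 N. Pads are 20 mm wide; open, the fingers measure 128 mm over their backs; the gripper's body (75 mm by 189 mm) begins 69 mm behind the grasp point.
Start: joints at [-0.043, 0.468, -0.012, 1.603, 0.006, 1.071, -0.056], TCP at [650.007, -0.044, 214.592] pointing down, gripper open.
Joint ranges: [-2.53, 2.53], [-0.31, 2.02], [-1.57, 1.55], [0.28, 2.44], [-1.29, 4.43], [0.15, 1.84], [-2.92, 2.92]. Speed limits (rad/s): [2.57, 2.57, 3.14, 3.14, 3.14, 3.14, 3.14].

## Interface

Orientations are given as a rotation vector (axis times angle).
In Python, from cell import robot, grip, kin, viewer gives the robot as it stands. Calls block until the motion is done:
- robot.movep(position, orientation): joint-space move of the TCP to a pose.
- robot.servo_line(position, feed=150, rotation=None): straight line of the TCP; rotation=None keeps the orientation; feed is the mean speed in mm/s.
- robot.goto_joints(angles): joint-space move.
- grip(opening, newtons=None): opening from 0.0 (shut) to 1.0 (fully open); newtons is the grip in N (None keeps the last); returns when the fingers have stopped.
- robot.hold(seconds).
- kin.ik(position, orientation): joint angles nearest the present ones, or None.
- robot.observe(): the state.
- viewer.read_camera(name): name is "scene" or "side" or "wrist"; returns the picture (384x512x3 uint8, red, green, blue); there is no depth.
- viewer.camera_info(name): a dict with "camera_matrix" (3x3 intrinsics, pixels), "R" (3x3) and "t" (3): a world point X has camera coordinates R X + t. Camera axes: x right, y down, z forward; pixel columns grow to the right and rows downward; lengths in mm; the calibration is good to about 2 mm. The wrist camera is an equidistant fisheye: a pixel r from the principal point sees the ray r / f radians off the axis. A picture is of the moment at which its call begins: read the wrist's pose just before it. camera_info takes no time and is no camera call; for the wrist camera it gives the pose at the moment of the call.
A pose or a line that the arm cannot do raises robot.IKError and nothing moves.
- robot.job_done(): hands the job in, once; it reports no verdict.
Trained networks look in the newest picture that a camera, given by its name, has taken for a name from the list of things; names that differ only in an ending like _2 or _b are one class to them, and where a whole thing is asked for, a point or a joint stands for the part that bears it (a point fixed in the world has none). Each returns a list of dicts, best first, with "confidence" (0 to 1); they miss things now and then, are a little off and sometimes report something else, mostly with a low value. They report only what shows in the picture. A call takes as long as a camera call. They do not tell look-alikes from the thing itself.
- viewer.silhouettes(name, camera): "mask" (384x512 bool, what is visible of it).
- viewer.pinpoint(name, camera): "at" ([x, y, z] in mm, in the coordinates of the camera as it stood for that picture, good to about 4 mm: a listed point, or the origin of a listed thing).
The state is a dict: "t": time; "joints": joint angles; "joint_velocities": joint speeds; "joint_torque": joint torques, N m; "tcp_pos": TCP position; "tcp_rot": TCP orientation; "contact_force": force on the tool from outside, world axes, zero at the start; "wrist_torque": the same for the moment, N m; "grip_width": opening from 0.0 (shut) to 1.0 (fully open).
Only numpy, scipy, OpenCV 4.12 (cv2) and the standard library are available. Lean on these libraries where they do the work, as an engineer would, in place of code of your own. Each camera call takes 0.05 s, during which the arm holds its last target.

## Task

Put the blue-lidded sample pot into the drop box: push the orange spring flap open with one finger and, while that finger holds it open, push the pot along its lane and through the mouth with the other finger so that it drops into the bin. Do not open the flap with the pot or press the pot against it, and do not lift the pot. Then withdraw so that the flap closes fully again, and leave the yellow-lidded pot, the jar and the cup where they stand.

Things in the scene. Friction and masses are not known exactly. Their poses are not given: they have to be found in the camera images.
- dropbox: Grey drop box fixed to the bench: a ledge, then an open-topped bin. Origin on the bench under the middle of the mouth line, where ledge ends and bin begins. x: pushing direction, ledge to bin; y left; z up. Ledge top 90 mm above the bench, x -150 to 0, y -140 to 60 mm. Two rails (4 wide, 12 high, x -144 to -4) form a 50 mm lane centred on y = -25, inner faces at y 0 and -50.
- mouth (a point): Ledge edge at the lane's end: drop box (0, -25, 90) mm. Posts 12 mm wide, 48 mm high above the ledge, stand at y = +62 and -62 mm; nothing spans the mouth above, so fingers pointing down can travel on from ledge into bin.
- bin (a point): Middle of the bin's floor, 12 mm above the bench (78 mm below the ledge). Inner space in the drop box frame: x 0 to 139, y -60 to 60 mm; walls reach 115 mm above the bench; open at the top.
- flap (a joint): Orange upright flap closing the mouth, on a vertical hinge at drop box (4, +55) mm, reaching right to y = -54; 5 mm thick, 3 to 43 mm above the ledge, black free edge. 0 = closed, positive (rad) = swung into the bin (free edge to +x), stop at 1.5. A damped spring closes it: 0.05 N m when closed, 0.17 at 1.5 rad; shuts in about 1 s.
- flap_edge (a point): Middle height of the flap's free edge, 109 mm from the hinge, 113 mm above the bench.
- pot: White plastic sample pot with blue lid, square, 41 x 41 mm (lid 43 x 43), 50 mm high, 55 to 115 g, standing in the lane on the ledge, roughly square to the rails and within a few mm of the lane's middle. Origin: centre of its underside, axes along its sides, z up. It slides under a light push.
- spare_pot: Pot of the same shape and size with a yellow lid, standing on the ledge to the right (-y) of the lane; bystander. Origin: centre of its underside.
- jar: Amber glass jar with steel lid, 60 mm diameter, 90 mm high, on the bench beside the drop box; bystander. Origin: centre of its underside.
- cup: Open steel cup, 72 mm diameter, 75 mm high, on the bench beside the drop box; bystander. Origin: centre of its underside.
Not all that is in view belongs to the job. What is shaped like the pot but purple or turquoise is not meant.

How it is judged:
By the outcome, as a careful person would: the job done as asked, in the order asked, and still so for the second after the job is handed in, with the robot touching nothing.
It also fails if it takes over 38 s, if anything falls off the work surface, if the arm or the gripper's body presses on something with over 40 N, if the wrist force passes 120 N, or if a joint passes its speed limit or range.

## Working session

There is one attempt and no reset: what is moved stays moved. The work goes in short steps, each a Python script; the robot and the scene stay as the last script left them, time stands still between calls to the robot, and variables do not carry over. Pictures are saved under pics/ and viewed, and the job is handed in when it is done.

```bash
mkdir -p pics; ls; cat > h.py <<'E'
import numpy as np, cv2
from cell import robot, grip, kin, viewer
def save(n,img): cv2.imwrite('pics/'+n+'.png', img[:,:,::-1])
def toworld(cam,p):
    i=viewer.camera_info(cam); R=np.array(i['R']);t=np.array(i['t']); return R.T@(np.array(p)-t)
E
python3 - <<'E'
from h import *
print(robot.observe())
for c in ['scene','side','wrist']:
    im=viewer.read_camera(c); save(c+'0',im)
    print(c, np.round(viewer.camera_info(c)['camera_matrix'],1).tolist(), np.round(viewer.camera_info(c)['R'],2).tolist(),np.round(viewer.camera_info(c)['t'],0).tolist())
    for n in ['dropbox','mouth','flap_edge','bin','pot','spare_pot','jar','cup']:
        for d in viewer.pinpoint(n,c)[:3]:
            print(c,n,round(d['confidence'],2),np.round(toworld(c,d['at']),1))
print(robot.observe()['t'])
E
```

```text
pics
{'t': 0.0, 'joints': array([-0.04299872,  0.46835807, -0.01161084,  1.60362538,  0.00602319,
        1.07139131, -0.05630308]), 'joint_velocities': array([ 3.82244894e-06, -8.24512925e-05, -9.48499177e-04, -1.15473068e-03,
       -3.37288160e-04,  2.64613361e-04,  7.40987415e-04]), 'joint_torque': array([-3.39112758e-04, -5.20573139e+01, -1.31628491e-02, -2.43752271e+01,
       -5.67366311e-02,  1.73054746e-02,  1.50106093e-04]), 'tcp_pos': array([ 6.49416749e+02, -7.30256439e-02,  2.13652029e+02]), 'tcp_rot': array([ 1.20830945,  1.21035615, -1.21058531]), 'contact_force': array([ 0.38073902, -0.0612916 ,  0.53104664]), 'wrist_torque': array([ 0.0267279 ,  0.03353367, -0.02731152]), 'grip_width': 1.0021736729640567}
scene [[348.9, 0.0, 250.8], [0.0, 348.9, 200.2], [0.0, 0.0, 1.0]] [[-0.33, 0.94, -0.0], [0.69, 0.24, -0.69], [-0.65, -0.23, -0.73]] [154.0, -329.0, 1356.0]
scene dropbox 0.59 [634.4 -14.9   0.9]
scene mouth 0.43 [654.5 -63.9 112.2]
scene flap_edge 0.81 [651.7 -63.9 115.3]
scene pot 0.63 [531.2 -70.2  95.3]
scene pot 0.55 [405.8 -28.4   2.4]
scene pot 0.51 [ 397.9 -1
[... 503 characters left out ...]

side spare_pot 0.92 [ 618.4 -126.5   88.5]
side jar 0.75 [ 755.5 -195.1    2.1]
side cup 0.93 [548.7 119.   -1.5]
wrist [[297.3, 0.0, 250.4], [0.0, 297.3, 191.8], [0.0, 0.0, 1.0]] [[1.0, 0.0, -0.0], [0.0, -0.97, 0.23], [-0.0, -0.23, -0.97]] [-650.0, -27.0, 389.0]
wrist dropbox 0.66 [635.3 -13.4   5.3]
wrist mouth 0.66 [639.9 -38.7  90.3]
wrist flap_edge 0.72 [651.2 -64.2 108.5]
wrist flap_edge 0.4 [544.8 113.1   5.8]
wrist bin 0.69 [701.9   8.2   9.9]
wrist pot 0.81 [ 4.068e+02 -3.370e+01  3.000e-01]
wrist pot 0.68 [ 399.9 -126.4   -2.6]
wrist spare_pot 0.85 [ 614.9 -132.3   90.6]
wrist jar 0.86 [ 753.4 -189.5   -1.1]
wrist cup 0.94 [542.4 112.7   2.8]
wrist cup 0.6 [699.1   6.3  13.2]
1.35
```

```bash
python3 -c "
import cv2,numpy as np
a=cv2.imread('pics/side0.png');b=cv2.imread('pics/scene0.png');c=cv2.imread('pics/wrist0.png')
cv2.imwrite('pics/sidez.png',cv2.resize(a[60:320,130:430],None,fx=2.3,fy=2.3))
cv2.imwrite('pics/scenez.png',cv2.resize(b[80:330,100:420],None,fx=2.3,fy=2.3))
cv2.imwrite('pics/wristz.png',cv2.resize(c,None,fx=1.5,fy=1.5))"
```

```text
(no output)
```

View pics/sidez.png

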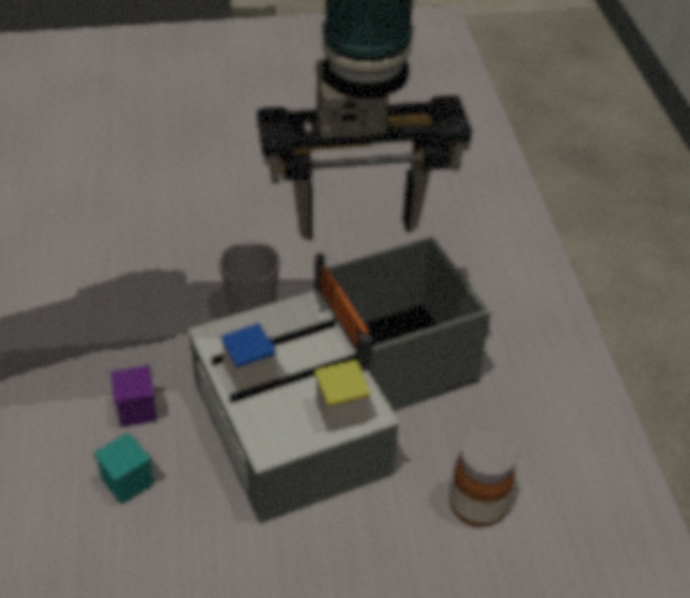

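View pics/scenez.png

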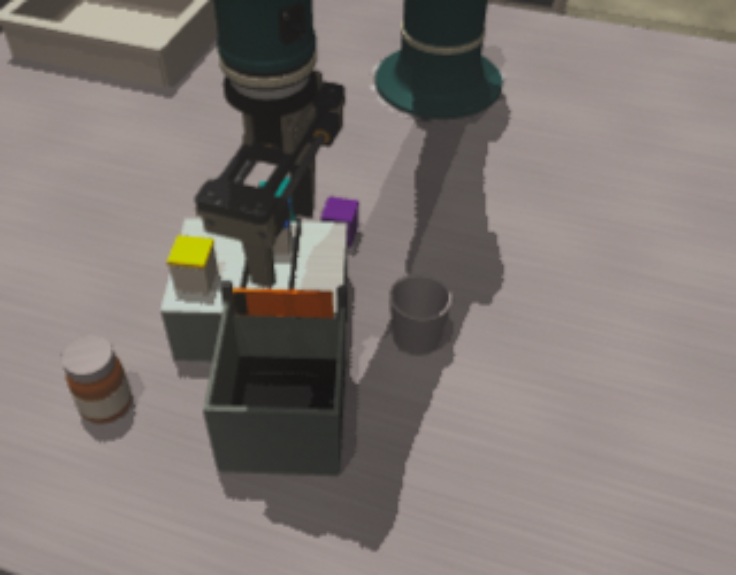

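View pics/wristz.png

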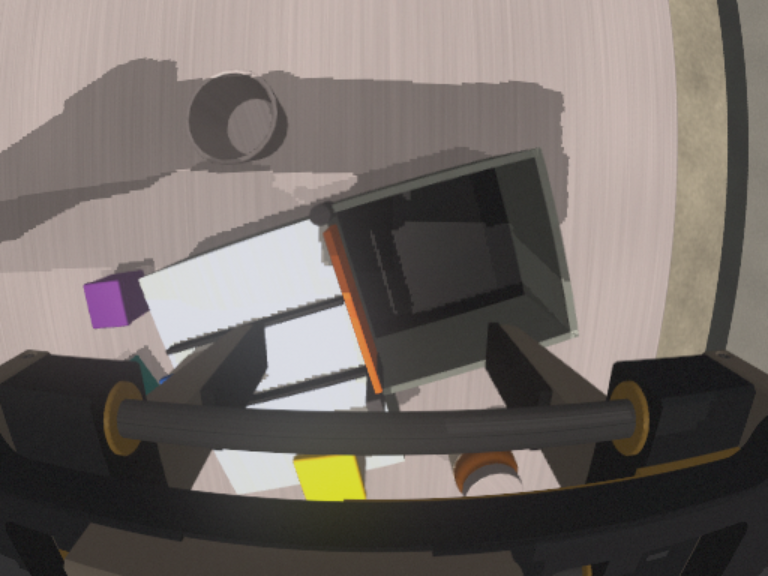

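The side view (zoomed) shows the blue pot in the lane at about (250,355) and the yellow one at (343,393). The flap is closed, and the box is yawed about +15°. I'll overlay the box model to refine its pose.

```bash
cat >> h.py <<'E'
def proj(info,X):
    K=np.array(info['camera_matrix']);c=np.atleast_2d(X)@np.array(info['R']).T+np.array(info['t'])
    if info.get('fish'):
        r=np.hypot(c[:,0],c[:,1]);th=np.arctan2(r,c[:,2]);s=th/np.maximum(r,1e-9)
        return np.c_[K[0,0]*c[:,0]*s+K[0,2],K[1,1]*c[:,1]*s+K[1,2]]
    return np.c_[K[0,0]*c[:,0]/c[:,2]+K[0,2],K[1,1]*c[:,1]/c[:,2]+K[1,2]]
def info(c):
    i=dict(viewer.camera_info(c)); i['fish']=c=='wrist'; return i
def B2W(p,pose):
    x,y,a=pose;p=np.atleast_2d(p).astype(float);c,s=np.cos(a),np.sin(a)
    return np.c_[x+c*p[:,0]-s*p[:,1],y+s*p[:,0]+c*p[:,1],p[:,2]]
def W2B(p,pose):
    x,y,a=pose;p=np.atleast_2d(p).astype(float)-[x,y,0];c,s=np.cos(a),np.sin(a)
    return np.c_[c*p[:,0]+s*p[:,1],-s*p[:,0]+c*p[:,1],p[:,2]]
def segs():
    L=[]
    def poly(P,close=True):
        P=list(P); 
        for a,b in zip(P,P[1:]+([P[0]] if close else [])): L.append((a,b))
    poly([(-150,-140,90),(-150,60,90),(0,60,90),(0,-140,90)])
    for y in (0,-50): poly([(-144,y,90),(-4,y,90)],False)
    poly([(0,-60,115),(139,-60,115),(139,60,115),(0,60,115)])
    poly([(4,55,93),(4,-54,93),(4,-54,133),(4,55,133)])
    return L
def overlay(img,inf,pose,crop,f):
    x0,y0,x1,y1=crop
    o=cv2.resize(img[y0:y1,x0:x1],None,fx=f,fy=f,interpolation=cv2.INTER_CUBIC).copy()
    for a,b in segs():
        P=np.linspace(a,b,20); q=(proj(inf,B2W(P,pose))-[x0,y0]+.5)*f
        cv2.polylines(o,[np.round(q).astype(int)],False,(0,255,0),1)
    return o
E
python3 - <<'E'
from h import *
pose=(634.5,-13.2,np.radians(15.7))
for c,cr,f in [('side',(190,150,360,300),4.5),('wrist',(80,90,400,340),2.4)]:
    im=cv2.imread(f'pics/{c}0.png')[:,:,::-1].copy()
    save(c+'_ov',overlay(im,info(c),pose,cr,f))
E
```

```text
(no output)
```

View pics/side_ov.png

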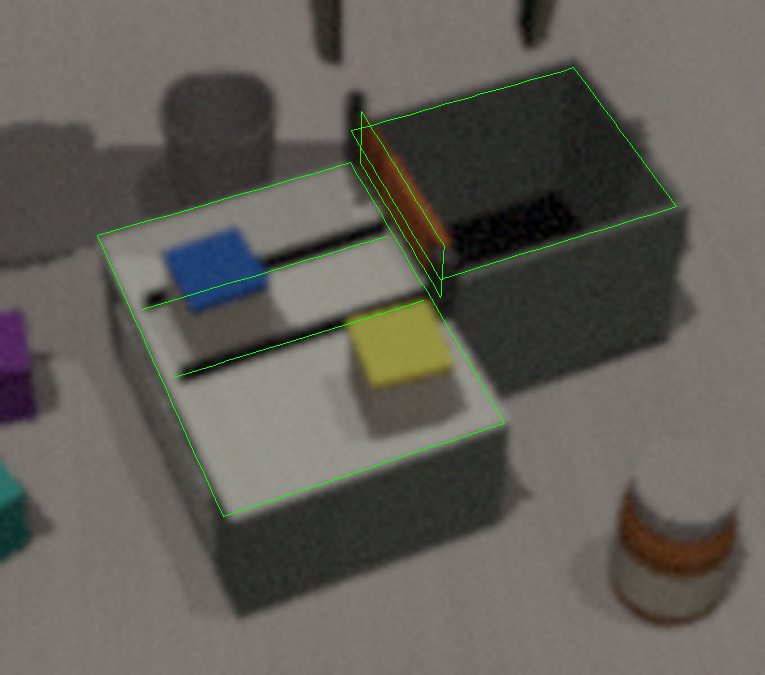

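View pics/wrist_ov.png

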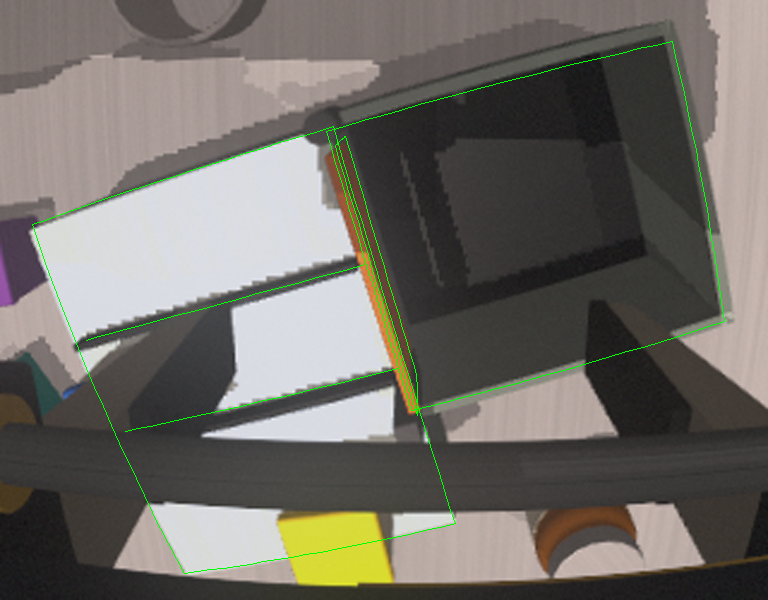

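```bash
python3 - <<'E'
from h import *
pose=(634.5,-13.2,np.radians(15.7))
i=info('side');K=np.array(i['camera_matrix']);R=np.array(i['R']);t=np.array(i['t'])
C=-R.T@t
def ray(u,v,z):
    d=R.T@np.linalg.inv(K)@[u,v,1]; return C+d*(z-C[2])/d[2]
for u,v in [(165,250),(238,230),(270,282),(193,308),(216.5,267.5)]:
    w=ray(190+u/4.5-.5,150+v/4.5-.5,140); print(np.round(w,1),np.round(W2B(w,pose),1))
im=cv2.imread('pics/side0.png');h=cv2.cvtColor(im,cv2.COLOR_BGR2HSV)
m=cv2.inRange(h,(105,120,60),(125,255,255)); n,l,s,c=cv2.connectedComponentsWithStats(m)
for k in range(1,n):
    if s[k,4]>50:
        w=ray(*c[k],140); print(s[k],np.round(W2B(w,pose),1)); rr=cv2.minAreaRect(np.argwhere(l==k)[:,::-1].astype(np.float32)); print(rr)
for q in [(531.2,-70.2,95),(538.2,-71.1,89)]: print(W2B(q,pose))
# yaw test
from scipy.spatial.transform import Rotation as Ro
o=robot.observe(); print(np.round(Ro.from_rotvec(o['tcp_rot']).as_matrix(),3))
E
```

```text
[510.5 -57.9 140. ] [[-131.5   -9.4  140. ]]
[548.5 -48.1 140. ] [[-92.2 -10.3 140. ]]
[561.5 -85.6 140. ] [[-89.9 -49.9 140. ]]
[522.1 -98.5 140. ] [[-131.3  -51.7  140. ]]
[535.6 -72.8 140. ] [[-111.3  -30.6  140. ]]
[  7  45  28  18 264] [[-553.2  931.5  140. ]]
((20.5, 53.5), (17.0, 27.0), 90.0)
[227 201  22  18 257] [[-112.2  -32.9  140. ]]
((237.8500213623047, 209.55001831054688), (14.230247497558594, 19.60611915588379), 71.56504821777344)
[[-114.87028283  -26.92040348   95.        ]]
[[-108.374981    -29.68102917   89.        ]]
[[ 0.  1. -0.]
 [-0. -0. -1.]
 [-1.  0.  0.]]
```

Box pose is about (634.5, -13.2, 15.7°), with the pot at box (-111, -28). The tool will be yawed 17° relative to the lane, so the front finger swings the flap well left while the rear finger pushes the pot. A slight tilt makes the rear tip contact the pot low down.

```bash
cat >> h.py <<'E'
from scipy.spatial.transform import Rotation as Ro
POSE=(634.5,-13.2,np.radians(15.7))
def tool(phi=17,tilt=4):
    a=POSE[2]+np.radians(phi);b=np.radians(tilt)
    d=np.array([np.cos(a),np.sin(a),0]);z=np.array([0,0,1.])
    X=-z*np.cos(b)+d*np.sin(b);Y=d*np.cos(b)+z*np.sin(b)
    return Ro.from_matrix(np.c_[X,Y,np.cross(X,Y)]).as_rotvec()
def P(x,y,z): return B2W((x,y,90+z),POSE)[0]
def st(): 
    o=robot.observe();print('t %.2f'%o['t'],np.round(W2B(o['tcp_pos'],POSE)[0]-[0,0,90],1),'F',np.round(o['contact_force'],1),'g',round(o['grip_width'],3))
E
python3 - <<'E'
from h import *
r=tool()
for x in (-99,0,49): print(kin.ik(P(x,-3,15),r))
grip(1.0)
robot.movep(P(-99,-3,110),r); st()
robot.servo_line(P(-99,-3,70),150); st()
a=viewer.read_camera('side');save('s1',cv2.resize(a[120:320,160:400],None,fx=3,fy=3))
a=viewer.read_camera('wrist');save('w1',cv2.resize(a,None,fx=1.5,fy=1.5))
E
```

```text
[ 0.16061897  0.41344063 -0.14447951  1.99229008  0.02925873  0.68225312
  0.57837612]
[ 0.09563718  0.54609687 -0.1381457   1.76532097  0.05014728  0.77543263
  0.51545756]
[ 0.06753565  0.61438614 -0.1339489   1.6428008   0.05661646  0.8291113
  0.49390179]
t 2.23 [-97.9  -3.3 110.8] F [1.1 0.4 0.2] g 0.998
t 2.65 [-98.   -2.5  69.8] F [-0.3 -0.3  0. ] g 1.002
```

View pics/s1.png

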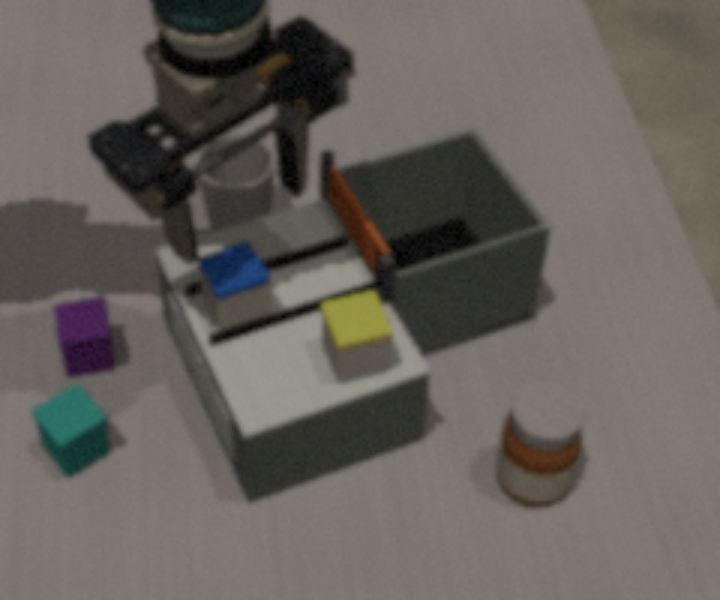

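View pics/w1.png

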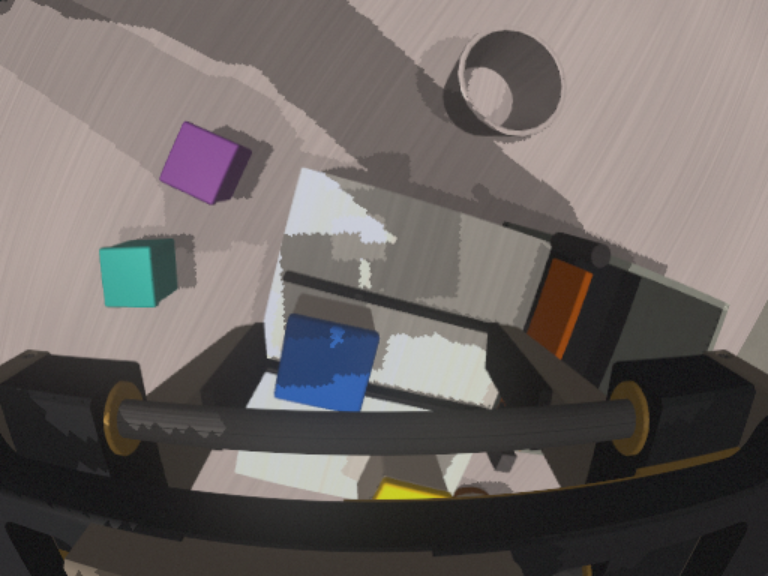

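The wrist view shows the blue lid with corners at about (291,315), (378,333), (360,411) and (275,398). The rear finger is just left of it. I'll compute the lid's box coordinates from this view.

```bash
python3 - <<'E'
from h import *
i=info('wrist');K=np.array(i['camera_matrix']);R=np.array(i['R']);t=np.array(i['t']);C=-R.T@t
def ray(u,v,z):
    x,y=(u-K[0,2]),(v-K[1,2]);r=np.hypot(x,y);th=r/K[0,0]
    d=R.T@[np.sin(th)*x/r,np.sin(th)*y/r,np.cos(th)];return C+d*(z-C[2])/d[2]
q=[W2B(ray(u/1.5-.2,v/1.5-.2,140),POSE)[0] for u,v in [(291,315),(378,333),(360,411),(275,398)]]
print(np.round(q,1),np.mean(q,0))
for n,(u,v),z in [('rail L rear',(285,275),102),('ledge RL',(303,168),90),('flap hinge top?',(555,262),133)]: print(n,np.round(W2B(ray(u/1.5,v/1.5,z),POSE),1))
im=cv2.imread('pics/w1.png')
save('w1z',overlay(cv2.resize(im,(512,384))[:,:,::-1].copy(),i,POSE,(140,80,500,340),2.2))
E
```

```text
[[-134.8   -6.8  140. ]
 [ -95.    -4.2  140. ]
 [ -91.5  -45.   140. ]
 [-132.6  -49.5  140. ]] [-113.47837335  -26.3666398   140.        ]
rail L rear [[-144.4    0.9  102. ]]
ledge RL [[-151.5   56.9   90. ]]
flap hinge top? [[-20.   50.9 133. ]]
```

View pics/w1z.png

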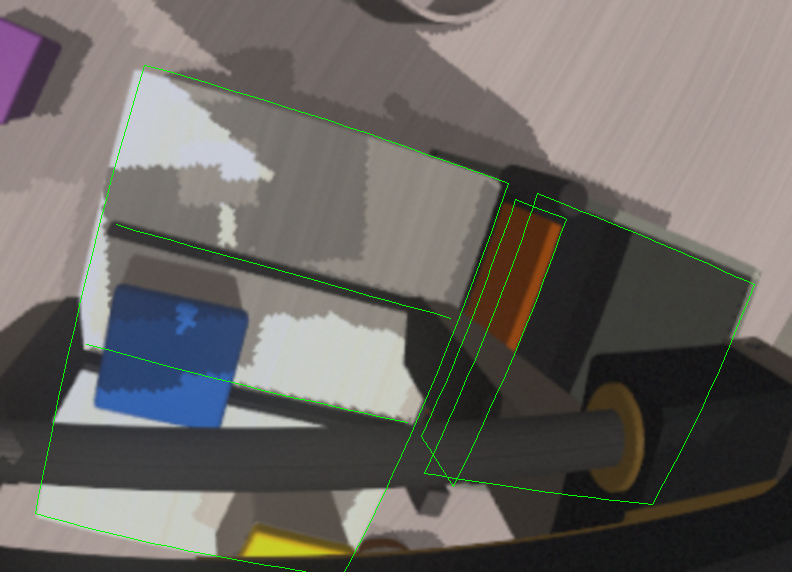

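```bash
python3 - <<'E'
from h import *
robot.servo_line(P(-104,-3,70),100)
robot.servo_line(P(-104,-3,15),90); st()
robot.hold(.2);st()
a=viewer.read_camera('side');save('s2',cv2.resize(a[120:320,160:400],None,fx=3,fy=3))
a=viewer.read_camera('wrist');save('w2',cv2.resize(a,None,fx=1.5,fy=1.5))
E
```

```text
t 3.76 [-103.7   -3.1   15.3] F [-0.3  0.9  0.2] g 0.998
t 3.96 [-103.6   -3.2   15.6] F [-0.2  0.1 -0.1] g 1.003
```

View pics/s2.png

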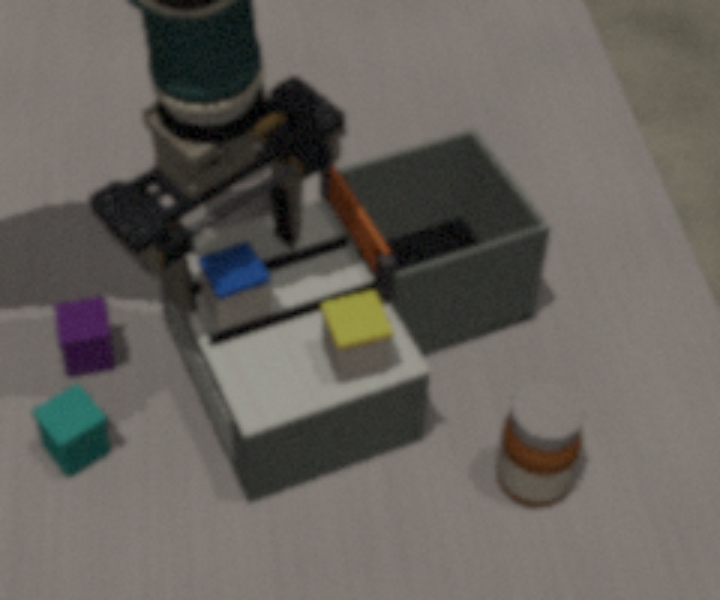

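View pics/w2.png

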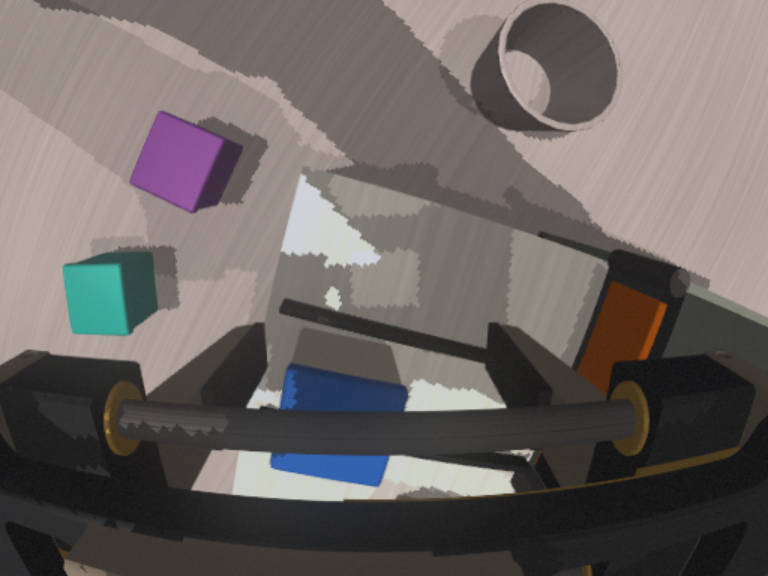

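Both fingers are down without touching anything: the rear one behind the pot, the front one over the left rail. Push the first stretch.

```bash
python3 - <<'E'
from h import *
robot.servo_line(P(-70,-3,15),60); st()
robot.servo_line(P(-25,-3,15),50); st()
a=viewer.read_camera('side');save('s3',cv2.resize(a[120:320,160:400],None,fx=3,fy=3))
a=viewer.read_camera('wrist');save('w3',cv2.resize(a,None,fx=1.5,fy=1.5))
E
```

```text
t 4.78 [-70.   -2.9  14.8] F [-1.  -0.2  1.1] g 0.996
t 5.83 [-25.   -3.4  14.8] F [-1.9 -2.3 -1.7] g 0.997
```

View pics/s3.png

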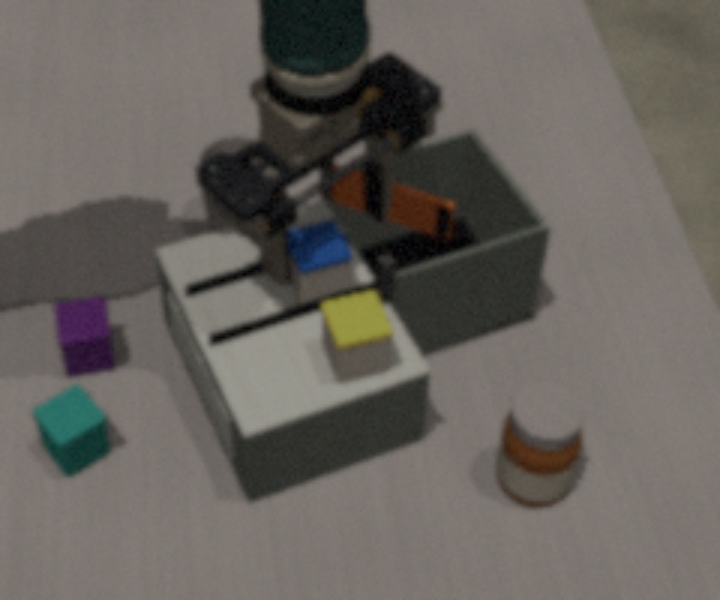

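View pics/w3.png

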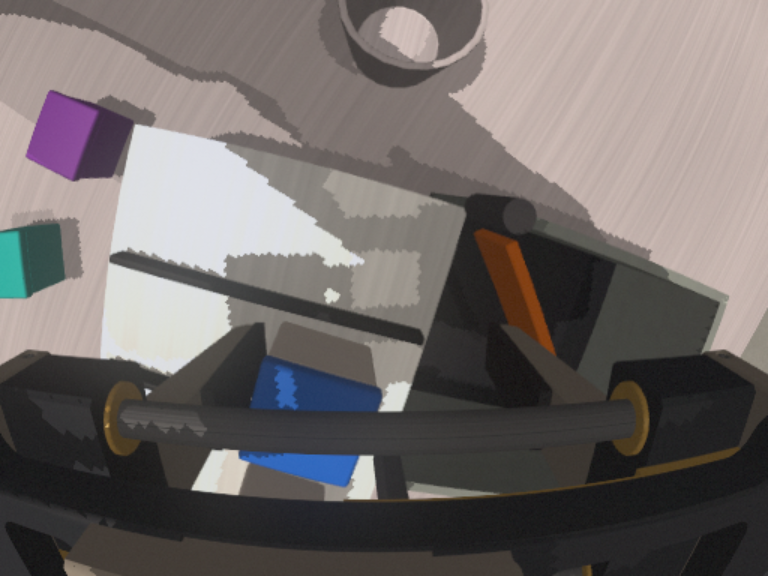

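The flap is held open by the front finger (orange, about (530,290) in the wrist view). The pot is upright in the lane, well clear of it. Continue.

```bash
python3 - <<'E'
from h import *
robot.servo_line(P(12,-3,15),50); st()
a=viewer.read_camera('side');A=cv2.resize(a[140:270,220:370],None,fx=2.6,fy=2.6)
robot.servo_line(P(49,-3,15),50); st()
robot.hold(.5);st()
b=viewer.read_camera('side');save('s4',np.hstack([A,cv2.resize(b[140:270,220:370],None,fx=2.6,fy=2.6)]))
a=viewer.read_camera('wrist');save('w4',cv2.resize(a,None,fx=1.5,fy=1.5))
E
```

```text
t 6.82 [12.7 -3.4 15.3] F [ 0.9 -2.7 -0.1] g 1.003
t 7.76 [49.4 -3.2 15.1] F [ 0.9 -2.  -0.3] g 1.002
t 8.26 [49.1 -3.1 15.2] F [ 1.5 -2.  -0.2] g 1.001
```

View pics/s4.png

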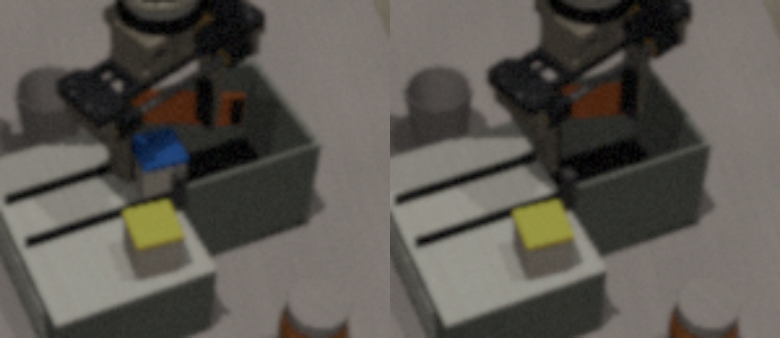

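View pics/w4.png

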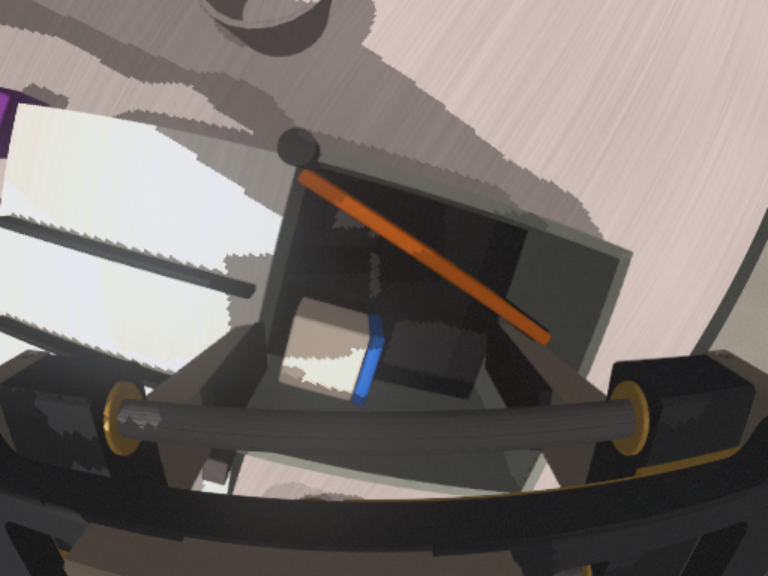

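The pot lies on its side in the bin at about (330,350) in the wrist view, and the finger still holds the flap. Retreat along the same path so the flap follows the finger shut, then lift.

```bash
python3 - <<'E'
from h import *
robot.servo_line(P(-75,-3,15),70); st()
robot.servo_line(P(-75,-3,110),120); st()
robot.servo_line(P(-75,-3,230),200); st()
robot.hold(1)
for n,c in [('flap_edge','side'),('pot','side')]:
    b=viewer.read_camera(c)
    for d in viewer.pinpoint(n,c)[:3]: print(n,round(d['confidence'],2),np.round(W2B(toworld(c,d['at']),POSE),1))
save('s5',cv2.resize(b[120:320,160:400],None,fx=3,fy=3))
a=viewer.read_camera('wrist');save('w5',cv2.resize(a,None,fx=1.5,fy=1.5))
for n in ['flap_edge','pot','spare_pot','jar','cup']:
    for d in viewer.pinpoint(n,'wrist')[:3]: print('w',n,round(d['confidence'],2),np.round(W2B(toworld('wrist',d['at']),POSE),1),np.round(toworld('wrist',d['at']),1))
st()
E
```

```text
t 10.28 [-74.7  -2.9  15. ] F [0.3 0.  0.2] g 0.999
t 11.22 [-75.5  -2.8 109.3] F [0.2 0.2 0.4] g 0.999
t 11.97 [-75.8  -2.8 228.5] F [-0.   0.2 -1.7] g 1.0
flap_edge 0.48 [[  5.  -56.7 112.4]]
pot 0.77 [[-253.9  -39.6    1.5]]
pot 0.73 [[-0.   3.8  2.8]]
pot 0.66 [[-223.1   46.2   -3.2]]
w flap_edge 0.82 [[ -0.3 -53.3 109.2]] [648.7 -64.6 109.2]
w pot 0.88 [[ 12.3 -37.7  29. ]] [656.6 -46.1  29. ]
w pot 0.75 [[-226.3   45.1   -1.2]] [404.5 -31.   -1.2]
w pot 0.58 [[-255.9  -43.4   -0.8]] [ 399.9 -124.3   -0.8]
w spare_pot 0.68 [[ -46.8 -107.6   88.3]] [ 618.6 -129.5   88.3]
w jar 0.59 [[  67.6 -204.6    0.3]] [ 7.549e+02 -1.919e+02  3.000e-01]
w cup 0.72 [[-51.8 147.7   4.3]] [544.7 115.    4.3]
t 13.47 [-75.  -3. 230.] F [ 0.7 -0.3 -0.1] g 1.002
```

View pics/s5.png

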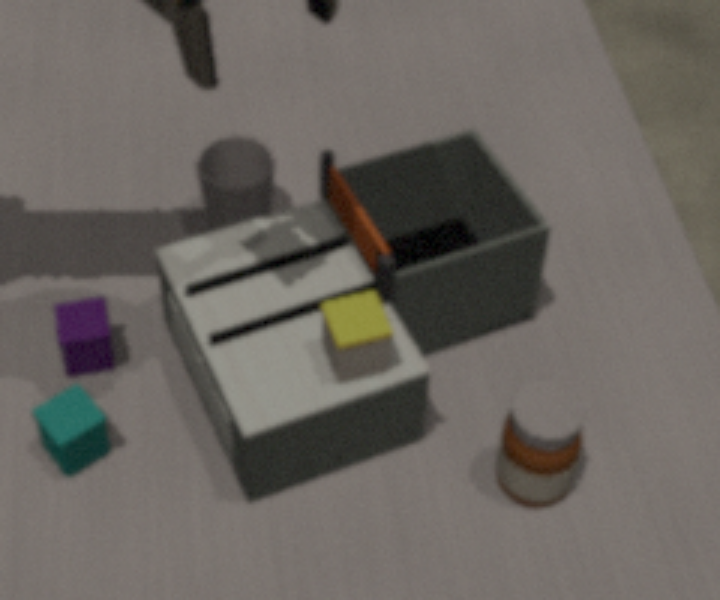

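View pics/w5.png

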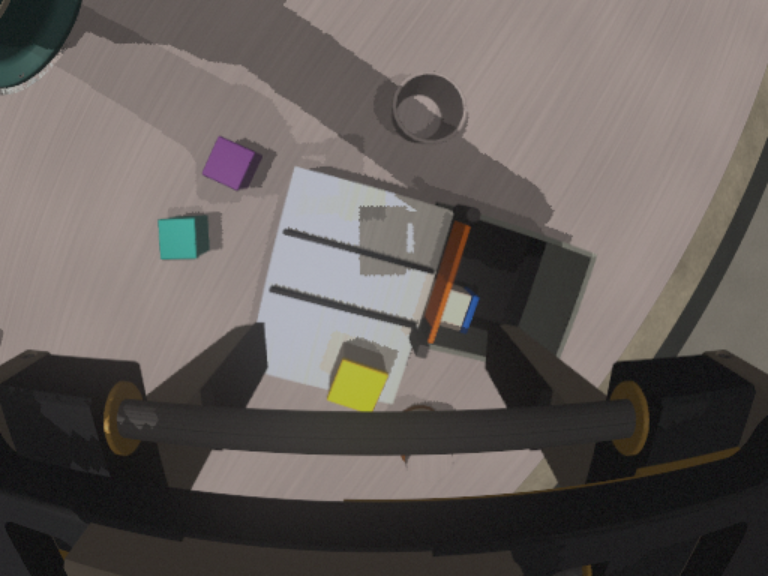

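The wrist view shows the flap shut between its posts, about (460,225) to (432,342), and the pot lying in the bin at (460,308). The lane is empty and the bystanders haven't moved. Hand in.

```bash
python3 - <<'E'
from h import *
st(); print(robot.job_done())
E
```

```text
t 13.47 [-75.  -3. 230.] F [ 0.7 -0.3 -0.1] g 1.002
the job is handed in; nothing more can be done
None
```

The blue-lidded pot is in the bin, the flap has closed again, and I handed the job in at about 13.5 s. The front finger opened the flap and held it while the rear finger pushed the pot along the lane until it dropped. I then backed out along the same path, so the flap followed the finger shut, and lifted clear.

**Order of motion:** The pot slid about 36 mm along its lane before the front finger reached the flap. The gripper's span is shorter than the distance from the pot to the flap, so this could not be avoided. In the pictures taken on the way the pot stayed well clear of the flap, which was already open when the pot reached the mouth.

**Last checks:**
- **Pot:** the wrist view shows it lying on its side on the bin floor.
- **Flap:** the free edge measured within about 4 mm of its closed position in both cameras, and the pictures show it shut.
- **Bystanders:** the yellow-lidded pot, jar and cup are where they started, within the network's error of about 4 mm.
- **Forces:** readings stayed below about 4 N at every check.

**Disagreement:** the side camera's pot detector placed one of its hits at the drop box's origin on the bench, which does not fit the pot's position. From that camera the bin wall hides the pot, so I trusted the wrist view.

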